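# Tip the parts tray and scoop brass knobs onto the scale

### The arm

A 6-joint arm with a two-finger parallel gripper is mounted at the origin on the work surface. World frame = base frame: x ahead of the robot, y to its left, z up, the work surface at z = 0. Lengths are in m, angles in rad, forces in N, time in s.
With the tool pointing down it reaches from about 0.325 to 0.9 m from the base axis. Payload 6.1 kg.
Tool frame: the origin (TCP) lies midway between the tips of the shut fingers; the grasp point (between the pads) lies 19 mm behind it; z points along the fingers, y is the line along which they close (so a half turn about z gives the same grasp; the last joint's range is limited). The gripper opens to 85 mm and grips with 20 to 120 N. Pads are 22 mm wide; open, the fingers measure 114 mm over their backs; the gripper's body (76 mm by 85 mm) begins 54 mm behind the grasp point. The pads swing forward as they close: fully open they stand 13 mm farther back than shut.
Start: joints at [-1.453, 0.22, 1.526, -0, 1.395, -0.126], TCP at [0.151, -0.607, 0.231] pointing down, gripper open.
Joint ranges: [-2.98, 2.98], [-0.91, 2.08], [0.09, 2.57], [-1.24, 4.39], [0.2, 2.65], [-2.68, 2.68]. Speed limits (rad/s): [2.57, 2.57, 3.01, 3.14, 3.14, 3.14].

### API

Orientations are given as [roll, pitch, yaw] about the fixed x, y, z axes, in that order (R = Rz(yaw) Ry(pitch) Rx(roll)).
In Python, from plant import movep, move_l, set_joints, gripper_to, hold, inverse_kinematics, observe, get_image, get_calibration, Unreachable, job_done gives the robot as it stands. Calls block until the motion is done:
- movep(position, orientation): joint-space move of the TCP to a pose.
- move_l(position, feed=0.15, rotation=None, max_force=None): straight line of the TCP; rotation=None keeps the orientation; feed is the mean speed in m/s. With max_force (N) it stops when the force on the tool has changed by that much, and returns True; else False.
- set_joints(angles): joint-space move.
- gripper_to(opening, f_grip=None): finger opening in m; f_grip is the grip in N (None keeps the last); returns when the fingers have stopped.
- hold(seconds).
- inverse_kinematics(position, orientation): joint angles nearest the present ones, or None.
- observe(): the state.
- get_image(name): name is "scene" or "top"; returns (picture, depth): 400x640x3 uint8, red, green, blue; 400x640 float32, m along the optical axis (not along the pixel's ray), 0 where there is no reading.
- get_calibration(name): a dict with "intrinsics" (3x3 intrinsics, pixels), "dist_coeffs" ([k1, k2, p1, p2, k3] as OpenCV has them; the pictures are not rectified), "world_from_camera" (4x4, takes a point from camera to world coordinates). Camera axes: x right, y down, z forward; pixel columns grow to the right and rows downward; lengths in m; the calibration is good to about 2 mm. A picture is of the moment at which its call begins. get_calibration takes no time and is no camera call.
A pose or a line that the arm cannot do raises Unreachable and nothing moves.
- job_done(): hands the job in; it is judged then, once.
The state is a dict: "time_s": time; "q": joint angles; "joint_velocities": joint speeds; "joint_torque": joint torques, N m; "eef_pos": TCP position; "tcp_rot": TCP orientation; "ft_force": force on the tool from outside, world axes, zero at the start; "torque": the same for the moment, N m; "opening": finger opening in m; "grasp_force": force on a finger pad.
Only numpy, scipy, OpenCV 4.12 (cv2) and the standard library are available. Lean on these libraries where they do the work, as an engineer would, in place of code of your own. Each camera call takes 0.05 s, during which the arm holds its last target. There are 200 camera calls.

### The job

Lift the tray by its bar until it stands at its stop and stays there, so that the brass ball knobs run down and pile up at the low end, then scoop up at least four of the five with the hand scoop and stand the loaded scoop flat in the middle of the bench scale's pan, so they can be weighed. Do not touch the knobs with the gripper and let none fall on the bench; leave the tray tipped, and do not disturb the oil bottle and the mug.

Things in the scene. Friction and masses are not known exactly. Their poses are not given: they have to be found in the camera images.
- stand: Green fixed stand under the tray. Origin on the table right below the middle of the tray's hinge line; its x axis points (level) along the tray from the low, hinged end to the lifting bar, y across the tray, z up. The hinge axis is parallel to y, 30 mm above the table.
- tray (a joint): Tilt of the tray about its hinge, rad: 0 level (start), 0.45 fully tipped against its stop, bar end up. The hinge is stiff (friction about 1.5 N m): lifting at the bar takes about 10 N, and the tray stays where it is left.
- tray_low (a point): Middle of the inner floor edge of the tray at the low (hinged) end; it turns with the tray: x runs up along the tray floor, y across, z square to the floor, 3 mm above the hinge axis. The open grey sheet-metal tray is inside 190 mm long (x 0 to 190 from here) and 92 mm wide (y -46 to 46), walls 3 mm thick; the low end wall is a high guard, 62 mm above the inner floor; the side walls are 55 mm high over the 60 mm next to it, and all other walls 25 mm.
- tray_bar (a point): Centre of the tray's lifting bar: a round steel bar 12 mm thick and 88 mm long across the tray (along y), 45 mm clear of the outside of the high end wall (bar centre to wall), 238 mm along the tray from the hinge and 20 mm above the tray's underside; turns with the tray.
- knob0: Turned brass ball knob, 25 mm ball with a small 6.8 mm flat foot (12.7 mm below the centre) on which it stands at the start, 60 g. Origin at the ball's centre. Polished and slippery (friction about 0.2): slides and rolls off once the tray is tilted more than about 15 degrees. All five are alike.
- knob1: Turned brass ball knob, 25 mm ball with a small 6.8 mm flat foot (12.7 mm below the centre) on which it stands at the start, 60 g. Origin at the ball's centre. Polished and slippery (friction about 0.2): slides and rolls off once the tray is tilted more than about 15 degrees. All five are alike.
- knob2: Turned brass ball knob, 25 mm ball with a small 6.8 mm flat foot (12.7 mm below the centre) on which it stands at the start, 60 g. Origin at the ball's centre. Polished and slippery (friction about 0.2): slides and rolls off once the tray is tilted more than about 15 degrees. All five are alike.
- knob3: Turned brass ball knob, 25 mm ball with a small 6.8 mm flat foot (12.7 mm below the centre) on which it stands at the start, 60 g. Origin at the ball's centre. Polished and slippery (friction about 0.2): slides and rolls off once the tray is tilted more than about 15 degrees. All five are alike.
- knob4: Turned brass ball knob, 25 mm ball with a small 6.8 mm flat foot (12.7 mm below the centre) on which it stands at the start, 60 g. Origin at the ball's centre. Polished and slippery (friction about 0.2): slides and rolls off once the tray is tilted more than about 15 degrees. All five are alike.
- scoop: Hand scoop of aluminium sheet, about 220 g. Origin at the middle of its flat underside (84 mm long in x, 85 mm wide in y); the open nose is the edge at x = -42 mm, floor 1.5 mm thick, inside 82 mm wide, side walls 1.5 mm thick and 30 mm high (from x = -36 mm back), back block x 24 to 42 mm, 30 mm high. On the back block stands the upright wooden handle, 18 mm (x) by 22 mm (y), centred at x = 33, y = 0 mm, square to the underside, from z = 30 to z = 95 mm.
- scale: Fixed bench scale, grey, 190 x 190 mm, with a square steel pan on top. Origin on the table under its centre.
- scale_pan (a point): Centre of the top face of the scale's pan, 60 mm above the table; pan 160 x 160 mm, flat, no rim, fixed, sides along its x and y.
- oil_bottle: Amber oil bottle, 52 mm thick, 130 mm tall, standing; bystander. Origin at the centre of its base.
- mug: White mug, 76 mm wide, 85 mm tall; bystander. Origin at the centre of its base.

How it is judged:
On the way, in this order (a step that is already met when the one before it is completed fails the run):
1. the tray is tipped up to its stop (value of joint tray above 0.41 rad), for 0.2 s.
2. at least four knobs are in the scoop, lifted clear of the tray ((((x of knob0 in the frame of scoop between -0.042 and 0.026 m and y of knob0 in the frame of scoop between -0.04 and 0.04 m and z of knob0 in the frame of scoop between 0.004 and 0.055 m) and (x of knob1 in the frame of scoop between -0.042 and 0.026 m and y of knob1 in the frame of scoop between -0.04 and 0.04 m and z of knob1 in the frame of scoop between 0.004 and 0.055 m) and (x of knob2 in the frame of scoop between -0.042 and 0.026 m and y of knob2 in the frame of scoop between -0.04 and 0.04 m and z of knob2 in the frame of scoop between 0.004 and 0.055 m) and (x of knob3 in the frame of scoop between -0.042 and 0.026 m and y of knob3 in the frame of scoop between -0.04 and 0.04 m and z of knob3 in the frame of scoop between 0.004 and 0.055 m)) or ((x of knob0 in the frame of scoop between -0.042 and 0.026 m and y of knob0 in the frame of scoop between -0.04 and 0.04 m and z of knob0 in the frame of scoop between 0.004 and 0.055 m) and (x of knob1 in the frame of scoop between -0.042 and 0.026 m and y of knob1 in the frame of scoop between -0.04 and 0.04 m and z of knob1 in the frame of scoop between 0.004 and 0.055 m) and (x of knob2 in the frame of scoop between -0.042 and 0.026 m and y of knob2 in the frame of scoop between -0.04 and 0.04 m and z of knob2 in the frame of scoop between 0.004 and 0.055 m) and (x of knob4 in the frame of scoop between -0.042 and 0.026 m and y of knob4 in the frame of scoop between -0.04 and 0.04 m and z of knob4 in the frame of scoop between 0.004 and 0.055 m)) or ((x of knob0 in the frame of scoop between -0.042 and 0.026 m and y of knob0 in the frame of scoop between -0.04 and 0.04 m and z of knob0 in the frame of scoop between 0.004 and 0.055 m) and (x of knob1 in the frame of scoop between -0.042 and 0.026 m and y of knob1 in the frame of scoop between -0.04 and 0.04 m and z of knob1 in the frame of scoop between 0.004 and 0.055 m) and (x of knob3 in the frame of scoop between -0.042 and 0.026 m and y of knob3 in the frame of scoop between -0.04 and 0.04 m and z of knob3 in the frame of scoop between 0.004 and 0.055 m) and (x of knob4 in the frame of scoop between -0.042 and 0.026 m and y of knob4 in the frame of scoop between -0.04 and 0.04 m and z of knob4 in the frame of scoop between 0.004 and 0.055 m)) or ((x of knob0 in the frame of scoop between -0.042 and 0.026 m and y of knob0 in the frame of scoop between -0.04 and 0.04 m and z of knob0 in the frame of scoop between 0.004 and 0.055 m) and (x of knob2 in the frame of scoop between -0.042 and 0.026 m and y of knob2 in the frame of scoop between -0.04 and 0.04 m and z of knob2 in the frame of scoop between 0.004 and 0.055 m) and (x of knob3 in the frame of scoop between -0.042 and 0.026 m and y of knob3 in the frame of scoop between -0.04 and 0.04 m and z of knob3 in the frame of scoop between 0.004 and 0.055 m) and (x of knob4 in the frame of scoop between -0.042 and 0.026 m and y of knob4 in the frame of scoop between -0.04 and 0.04 m and z of knob4 in the frame of scoop between 0.004 and 0.055 m)) or ((x of knob1 in the frame of scoop between -0.042 and 0.026 m and y of knob1 in the frame of scoop between -0.04 and 0.04 m and z of knob1 in the frame of scoop between 0.004 and 0.055 m) and (x of knob2 in the frame of scoop between -0.042 and 0.026 m and y of knob2 in the frame of scoop between -0.04 and 0.04 m and z of knob2 in the frame of scoop between 0.004 and 0.055 m) and (x of knob3 in the frame of scoop between -0.042 and 0.026 m and y of knob3 in the frame of scoop between -0.04 and 0.04 m and z of knob3 in the frame of scoop between 0.004 and 0.055 m) and (x of knob4 in the frame of scoop between -0.042 and 0.026 m and y of knob4 in the frame of scoop between -0.04 and 0.04 m and z of knob4 in the frame of scoop between 0.004 and 0.055 m))) and contact force between scoop and stand below 0.05 N and height (world z) of scoop above 0.1 m), for 0.2 s.
At the end, for the whole second after the job is handed in: At least four of the five knobs lie inside the scoop; the scoop stands flat (within 4 mm in height and 0.06 rad) and still on the scale's pan, the middle of its underside within 45 mm of the pan's centre in the pan's x and in its y; the tray is still tipped (joint above 0.33 rad) ((((x of knob0 in the frame of scoop between -0.042 and 0.026 m and y of knob0 in the frame of scoop between -0.04 and 0.04 m and z of knob0 in the frame of scoop between 0.004 and 0.055 m) and (x of knob1 in the frame of scoop between -0.042 and 0.026 m and y of knob1 in the frame of scoop between -0.04 and 0.04 m and z of knob1 in the frame of scoop between 0.004 and 0.055 m) and (x of knob2 in the frame of scoop between -0.042 and 0.026 m and y of knob2 in the frame of scoop between -0.04 and 0.04 m and z of knob2 in the frame of scoop between 0.004 and 0.055 m) and (x of knob3 in the frame of scoop between -0.042 and 0.026 m and y of knob3 in the frame of scoop between -0.04 and 0.04 m and z of knob3 in the frame of scoop between 0.004 and 0.055 m)) or ((x of knob0 in the frame of scoop between -0.042 and 0.026 m and y of knob0 in the frame of scoop between -0.04 and 0.04 m and z of knob0 in the frame of scoop between 0.004 and 0.055 m) and (x of knob1 in the frame of scoop between -0.042 and 0.026 m and y of knob1 in the frame of scoop between -0.04 and 0.04 m and z of knob1 in the frame of scoop between 0.004 and 0.055 m) and (x of knob2 in the frame of scoop between -0.042 and 0.026 m and y of knob2 in the frame of scoop between -0.04 and 0.04 m and z of knob2 in the frame of scoop between 0.004 and 0.055 m) and (x of knob4 in the frame of scoop between -0.042 and 0.026 m and y of knob4 in the frame of scoop between -0.04 and 0.04 m and z of knob4 in the frame of scoop between 0.004 and 0.055 m)) or ((x of knob0 in the frame of scoop between -0.042 and 0.026 m and y of knob0 in the frame of scoop between -0.04 and 0.04 m and z of knob0 in the frame of scoop between 0.004 and 0.055 m) and (x of knob1 in the frame of scoop between -0.042 and 0.026 m and y of knob1 in the frame of scoop between -0.04 and 0.04 m and z of knob1 in the frame of scoop between 0.004 and 0.055 m) and (x of knob3 in the frame of scoop between -0.042 and 0.026 m and y of knob3 in the frame of scoop between -0.04 and 0.04 m and z of knob3 in the frame of scoop between 0.004 and 0.055 m) and (x of knob4 in the frame of scoop between -0.042 and 0.026 m and y of knob4 in the frame of scoop between -0.04 and 0.04 m and z of knob4 in the frame of scoop between 0.004 and 0.055 m)) or ((x of knob0 in the frame of scoop between -0.042 and 0.026 m and y of knob0 in the frame of scoop between -0.04 and 0.04 m and z of knob0 in the frame of scoop between 0.004 and 0.055 m) and (x of knob2 in the frame of scoop between -0.042 and 0.026 m and y of knob2 in the frame of scoop between -0.04 and 0.04 m and z of knob2 in the frame of scoop between 0.004 and 0.055 m) and (x of knob3 in the frame of scoop between -0.042 and 0.026 m and y of knob3 in the frame of scoop between -0.04 and 0.04 m and z of knob3 in the frame of scoop between 0.004 and 0.055 m) and (x of knob4 in the frame of scoop between -0.042 and 0.026 m and y of knob4 in the frame of scoop between -0.04 and 0.04 m and z of knob4 in the frame of scoop between 0.004 and 0.055 m)) or ((x of knob1 in the frame of scoop between -0.042 and 0.026 m and y of knob1 in the frame of scoop between -0.04 and 0.04 m and z of knob1 in the frame of scoop between 0.004 and 0.055 m) and (x of knob2 in the frame of scoop between -0.042 and 0.026 m and y of knob2 in the frame of scoop between -0.04 and 0.04 m and z of knob2 in the frame of scoop between 0.004 and 0.055 m) and (x of knob3 in the frame of scoop between -0.042 and 0.026 m and y of knob3 in the frame of scoop between -0.04 and 0.04 m and z of knob3 in the frame of scoop between 0.004 and 0.055 m) and (x of knob4 in the frame of scoop between -0.042 and 0.026 m and y of knob4 in the frame of scoop between -0.04 and 0.04 m and z of knob4 in the frame of scoop between 0.004 and 0.055 m))) and x of scoop in the frame of scale_pan between -0.045 and 0.045 m and y of scoop in the frame of scale_pan between -0.045 and 0.045 m and z of scoop in the frame of scale_pan between -0.004 and 0.004 m and angle between scoop's own z axis and vertical below 0.06 rad and linear speed of scoop below 0.02 m/s and value of joint tray above 0.33 rad); the robot touches nothing.
It fails at once if a knob falls on the bench (height (world z) of any of knob0, knob1, knob2, knob3, knob4 below 0.028 m).
It fails at once if the fingers press on a knob (over 2 N) (contact force between the fingers and knob0 above 2 N or contact force between the fingers and knob1 above 2 N or contact force between the fingers and knob2 above 2 N or contact force between the fingers and knob3 above 2 N or contact force between the fingers and knob4 above 2 N).
It fails at once if the bottle or the mug is moved by more than 30 mm (distance of any of oil_bottle, mug from where it was at the start of the episode above 0.03 m).
It also fails if it takes over 64 s, if anything falls off the work surface, if the arm or the gripper's body presses on something with over 40 N, if the wrist force passes 120 N, or if a joint passes its speed limit or range.

## Working session

There is one attempt and no reset: what is moved stays moved. The work goes in short steps, each a Python script; the robot and the scene stay as the last script left them, time stands still between calls to the robot, and variables do not carry over. Pictures are saved under pics/ and viewed, at most 12 in all, crops included, and the job is handed in when it is done.

```bash
mkdir -p pics; ls; cat > h.py <<'E'
import numpy as np, cv2
from plant import *
def grab(name,fn=None):
    im,d=get_image(name)
    if fn: cv2.imwrite('pics/'+fn,im[:,:,::-1])
    return im,d,cloud(name,d)
def cloud(name,d):
    c=get_calibration(name);K=np.array(c['intrinsics']);D=np.array(c['dist_coeffs']);T=np.array(c['world_from_camera'])
    v,u=np.mgrid[0:400,0:640]
    p=cv2.undistortPoints(np.stack([u,v],-1).reshape(-1,1,2).astype(float),K,D).reshape(400,640,2)
    P=np.dstack([p[...,0]*d,p[...,1]*d,d])
    W=P@T[:3,:3].T+T[:3,3]
    W[d<=0]=np.nan
    return W
E
python3 - <<'E'
from h import *
for n in('top','scene'):
    im,d,W=grab(n,n+'0.png'); np.savez(n+'0.npz',im=im,W=W)
    print(n,np.array(get_calibration(n)['world_from_camera'])[:3,3])
print(observe()['time_s'])
E
```

```text
pics
top [ 0.50511941 -0.01120033  1.21320196]
scene [ 1.24214589 -0.25045085  0.88013615]
0.1
```

View pics/top0.png

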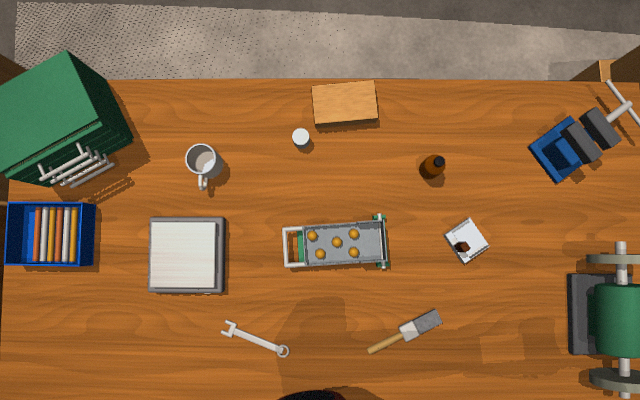

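View pics/scene0.png

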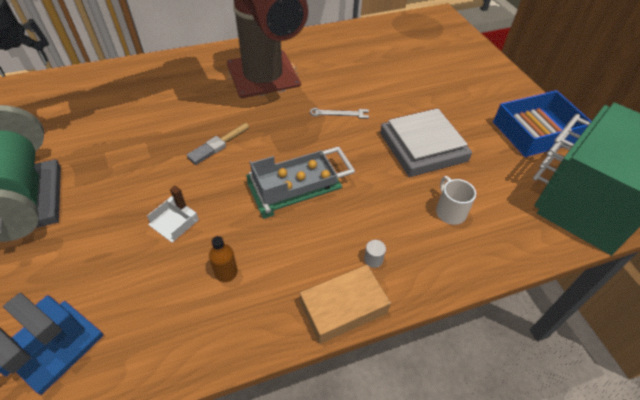

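Top view: the tray's bar is at about (288,247) and its high guard at (385,242). The scoop is at (465,240) with its handle at (461,247), and the scale is at (187,255). The bottle is at (432,167) and the mug at (202,160).

```bash
python3 - <<'E'
from h import *
a=np.load('top0.npz');im,W=a['im'],a['W']
def box(u0,u1,v0,v1,z0,z1,nm):
    s=W[v0:v1,u0:u1].reshape(-1,3); s=s[(s[:,2]>z0)&(s[:,2]<z1)]
    r=cv2.minAreaRect((s[:,:2]*1000).astype(np.float32)); print(nm,len(s),'rect',np.round(r[0],1),np.round(r[1],1),round(r[2],1),'zmed',round(float(np.median(s[:,2])),4))
    print(np.round(cv2.boxPoints(r)).tolist()); return s
box(140,235,205,300,.052,.07,'pan')
box(140,235,205,300,.01,.07,'scale')
bar=box(280,291,225,270,.035,.075,'bar')
box(280,395,205,280,.07,.12,'guard')
box(280,372,205,280,.045,.08,'lowtray')
box(435,495,210,270,.02,.036,'scoopwalls')
box(435,495,210,270,.06,.11,'handle')
box(435,495,210,270,.006,.11,'scoopall')
box(435,495,210,270,-.002,.006,'sfloor')
print(np.nanmedian(W[320:330,540:560],(0,1)),np.round(W[247,284:294],3).tolist())
big=np.hstack([cv2.resize(im[205:285,275:400],None,fx=4,fy=4,interpolation=2),cv2.resize(im[205:285,435:500],None,fx=4,fy=4,interpolation=2)])
cv2.imwrite('pics/c1.png',big[:,:,::-1])
E
```

```text
pan 4217 rect [481.6 344.1] [159.9 162.5] 1.1 zmed 0.0594
[[400.0, 424.0], [403.0, 261.0], [563.0, 264.0], [560.0, 427.0]]
scale 5865 rect [481.4 342.7] [193.6 190.4] 1.0 zmed 0.0583
[[383.0, 436.0], [386.0, 246.0], [580.0, 249.0], [576.0, 440.0]]
bar 224 rect [503.4  89.4] [95.5 20.3] 0.8 zmed 0.0547
[[456.0, 99.0], [456.0, 79.0], [551.0, 80.0], [551.0, 100.0]]
guard 180 rect [ 518.3 -116.6] [95.7 63.1] 4.5 zmed 0.0884
[[468.0, -89.0], [473.0, -152.0], [568.0, -144.0], [563.0, -81.0]]
lowtray 974 rect [509.3  -5.5] [ 97.2 208.5] 4.0 zmed 0.055
[[453.0, 95.0], [468.0, -113.0], [565.0, -106.0], [550.0, 102.0]]
scoopwalls 263 rect [ 522.9 -360.1] [87.8 79.7] 35.0 zmed 0.0297
[[464.0, -353.0], [510.0, -418.0], [582.0, -368.0], [536.0, -302.0]]
handle 109 rect [ 506.7 -335.1] [22.3 18.8] 33.4 zmed 0.0933
[[492.0, -333.0], [503.0, -349.0], [521.0, -337.0], [511.0, -321.0]]
scoopall 510 rect [ 512.4 -352.3] [105.  170.9] 51.8 zmed 0.03
[[413.0, -341.0], [547.0, -446.0], [612.0, -364.0], [478.0, -258.0]]
sfloor 2583 rect [ 524.7 -363.1] [151.  156.1] 0.2 zmed 0.001
[[449.0, -285.0], [449.0, -441.0], [600.0, -441.0], [600.0, -285.0]]
[ 3.09553490e-01 -5.77718832e-01  1.88085324e-04] [[0.502, 0.094, 0.058], [0.502, 0.092, 0.057], [0.502, 0.089, 0.057], [0.502, 0.087, 0.054], [0.502, 0.089, 0.0], [0.502, 0.087, -0.003], [0.502, 0.084, 0.002], [0.502, 0.081, 0.001], [0.502, 0.079, 0.001], [0.502, 0.076, -0.003]]
```

View pics/c1.png

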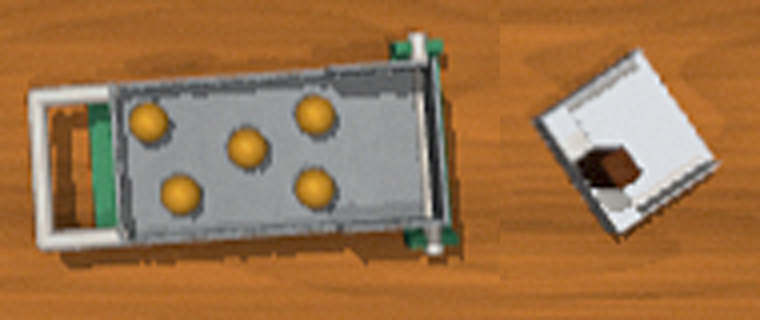

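The crop shows five knobs standing in the tray, the bar on the left with a free gap behind it, and the scoop nose pointing to the upper right with its handle at the lower left. The measured sizes agree with those given. Next I check the reach of the whole plan.

```bash
cat >> h.py <<'E'
from scipy.spatial.transform import Rotation as R
YT=np.deg2rad(94.1); HINGE=np.array([0.520,-0.147,0.030])
def tray_R(t): return R.from_euler('z',YT)*R.from_euler('y',-t)
def tray_pt(p,t): return HINGE+tray_R(t).apply(p)   # p from the hinge axis (floor at z=.003)
F=R.from_euler('x',np.pi)
def rpy(r): return r.as_euler('xyz')
def scoop_tcp(org,r,h=0.058,flip=False):            # scoop frame -> tool pose, grip across handle's y
    return np.asarray(org)+r.apply([0.033,0,h]), rpy(r*F*R.from_euler('z',np.pi if flip else 0))
def scoop_in_tray(nx,nz,th,t=0.45,y=0.,flip=False,h=0.058): # nose bottom edge at (nx,nz above floor), nose-up th to the floor
    r=tray_R(t)*R.from_euler('y',th)
    o=tray_pt([nx,y,0.003+nz],t)+r.apply([0.042,0,0])
    return scoop_tcp(o,r,h,flip)
def bar_tcp(t,depth=0.015,s=1):
    r=tray_R(t); return tray_pt([.238,0,.020],t)-r.apply([0,0,depth]), rpy(r*F*R.from_euler('z',s*np.pi/2))
SP=np.array([.5246,-.3626,0]); SY=np.deg2rad(124.5)
PAN=np.array([.4815,.3435,.060])
E
python3 - <<'E'
from h import *
f=lambda p:(lambda q:None if q is None else np.round(q,2).tolist())(inverse_kinematics(*p))
for s in(1,-1): print('bar',s,[f(bar_tcp(t,s=s)) for t in(0,.25,.46)])
for fl in(0,1):
    print('pick',fl,f(scoop_tcp(SP,R.from_euler('z',SY),flip=fl)))
    for a in((.085,.0,0),(.085,.06,0),(.001,0,-.04),(.002,.05,.6),(.002,.1,.7)): print(a,f(scoop_in_tray(*a,flip=fl)))
    for yw in(90,60,120): print('pan',yw,f(scoop_tcp(PAN,R.from_euler('z',np.deg2rad(yw)),flip=fl)))
a=np.load('top0.npz');W=a['W']; print('gap z',np.round(W[247,284:312,2],3).tolist())
E
```

```text
bar 1 [[0.02, 0.19, 1.97, -0.0, 0.99, 1.52], [-0.16, 0.11, 1.95, 0.27, 1.15, 1.23], [-0.31, 0.11, 1.91, 0.44, 1.34, 1.04]]
bar -1 [[0.02, 0.19, 1.97, -0.0, 0.99, -1.62], [-0.16, 0.11, 1.95, 0.27, 1.15, -1.92], [-0.31, 0.11, 1.91, 0.44, 1.34, -2.1]]
pick 0 [-0.72, 0.36, 1.71, 0.0, 1.08, -1.32]
(0.085, 0.0, 0) [-0.47, 0.15, 1.82, 0.39, 1.42, -0.65]
(0.085, 0.06, 0) [-0.51, 0.11, 1.75, 0.37, 1.53, -0.64]
(0.001, 0, -0.04) [-0.6, 0.29, 1.74, 0.38, 1.44, -0.78]
(0.002, 0.05, 0.6) [-0.22, 0.06, 1.92, -0.16, 1.12, -0.23]
(0.002, 0.1, 0.7) [-0.19, 0.02, 1.9, -0.26, 1.16, -0.17]
pan 90 [0.53, 0.29, 1.66, -0.0, 1.19, 0.53]
pan 60 [0.51, 0.31, 1.64, -0.0, 1.19, 1.04]
pan 120 [0.54, 0.26, 1.71, -0.0, 1.18, 0.02]
pick 1 [-0.72, 0.36, 1.71, -0.0, 1.08, 1.82]
(0.085, 0.0, 0) [-0.47, 0.15, 1.82, 0.39, 1.42, 2.5]
(0.085, 0.06, 0) [-0.51, 0.11, 1.75, 0.37, 1.53, 2.5]
(0.001, 0, -0.04) [-0.6, 0.29, 1.74, 0.38, 1.44, 2.36]
(0.002, 0.05, 0.6) None
(0.002, 0.1, 0.7) None
pan 90 [0.53, 0.29, 1.66, 0.0, 1.19, -2.61]
pan 60 [0.51, 0.31, 1.64, 0.0, 1.19, -2.1]
pan 120 None
gap z [0.058, 0.057, 0.057, 0.054, 0.0, -0.003, 0.002, 0.001, 0.001, -0.003, -0.002, -0.0, -0.001, 0.002, 0.011, 0.009, 0.006, 0.013, 0.009, 0.012, 0.058, 0.033, 0.032, 0.031, 0.034, 0.032, 0.034, 0.032]
```

```bash
python3 - <<'E'
from h import *
p,o=bar_tcp(0)
gripper_to(0.045,60)
movep(p+[0,0,.12],o)
print(move_l(p,feed=.12,max_force=15), observe()['eef_pos'])
gripper_to(0.0,60); s=observe(); print('open',s['opening'],s['grasp_force'],s['ft_force'],s['time_s'])
if s['opening']>.008:
    for t in np.linspace(.05,.47,15):
        p,o=bar_tcp(t)
        hit=move_l(p,feed=.05,rotation=o,max_force=45 if t<.43 else 30)
        s=observe(); print(round(t,2),hit,np.round(s['ft_force'],1),np.round(s['eef_pos'],3))
        if hit: break
hold(.3); print(observe()['time_s'])
im,d,W=grab('top','t1.png'); np.savez('t1.npz',im=im,W=W)
im,d,W=grab('scene','s1.png'); np.savez('s1.npz',im=im,W=W)
a=cv2.imread('pics/t1.png')[180:310,260:480];b=cv2.imread('pics/s1.png')[110:240,200:400]
cv2.imwrite('pics/c2.png',np.vstack([cv2.resize(x,(600,300 if i else 300)) for i,x in enumerate((a,b))]))
E
```

```text
False [0.50374599 0.09041378 0.03578448]
open 0.009709941511619727 58.47723126411438 [-1.53830439 16.73643402  3.62486643] 4.9
0.05 False [ 0.2 17.3  3. ] [0.503 0.094 0.048]
0.08 False [ 0.7 17.2  1.5] [0.503 0.093 0.055]
0.11 False [ 0.7 17.   2.9] [0.504 0.092 0.062]
0.14 False [ 0.8 16.3  1.7] [0.504 0.091 0.069]
0.17 False [ 0.1 15.5  3.1] [0.504 0.09  0.076]
0.2 False [ 0.8 14.9  4.8] [0.504 0.088 0.084]
0.23 False [ 0.8 13.7  4.2] [0.504 0.086 0.091]
0.26 False [ 1.3 13.7  4.9] [0.504 0.085 0.098]
0.29 False [ 0.5 14.   5.6] [0.504 0.082 0.105]
0.32 False [ 1.  13.9  5.8] [0.504 0.08  0.111]
0.35 False [ 0.8 14.   5. ] [0.505 0.077 0.118]
0.38 False [ 0.3 12.2  5.1] [0.505 0.075 0.125]
0.41 False [ 1.1 12.8  5.3] [0.505 0.072 0.131]
0.44 False [ 1.5 11.8  5.5] [0.505 0.069 0.138]
0.47 True [ 4.1  4.7 -0.2] [0.505 0.068 0.14 ]
9.5917
```

View pics/c2.png

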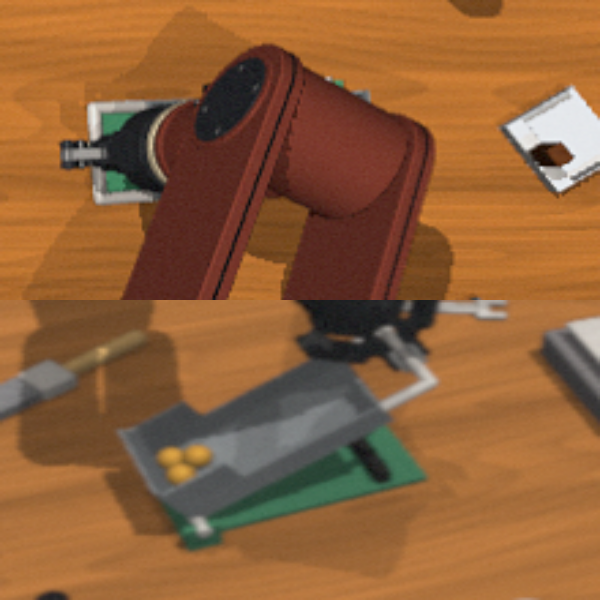

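The tray is tipped and the knobs are piled at the guard (scene crop, around (180,460)). Next I release the bar, back off, and measure the tray again.

```bash
python3 - <<'E'
from h import *
gripper_to(0.045)
s=observe(); r=R.from_euler('xyz',s['tcp_rot']); print(s['tcp_rot'],bar_tcp(.46)[1])
move_l(np.array(s['eef_pos'])-r.apply([0,0,.09]),feed=.15)
p,o=scoop_tcp(SP,R.from_euler('z',SY))
movep(p+[0,0,.12],o); print(observe()['time_s'])
im,d,W=grab('top','t2.png'); np.savez('t2.npz',im=im,W=W)
im2,d,W2=grab('scene','s2.png'); np.savez('s2.npz',im=im2,W=W2)
# tray frame stats
for nm,w in(('top',W),('scene',W2)):
    P=w.reshape(-1,3); L=tray_R(.45).inv().apply(P-HINGE)-[0,0,.003]
    def st(n,m,k): 
        q=L[m]; print(nm,n,len(q),np.round(np.percentile(q[:,k],[2,10,50,90,98])*1000,1) if len(q) else '')
    x,y,z=L.T
    st('floor z',(x>.09)&(x<.17)&(abs(y)<.035)&(abs(z)<.012),2)
    st('floor z near',(x>.06)&(x<.1)&(abs(y)<.035)&(abs(z)<.012),2)
    st('floor z far',(x>.15)&(x<.18)&(abs(y)<.035)&(abs(z)<.012),2)
    st('L wall top y',(x>.07)&(x<.17)&(y>.03)&(y<.06)&(z>.018)&(z<.03),1)
    st('R wall top y',(x>.07)&(x<.17)&(y<-.03)&(y>-.06)&(z>.018)&(z<.03),1)
    st('L hi top y',(x>.01)&(x<.055)&(y>.03)&(y<.06)&(z>.045)&(z<.06),1)
    st('R hi top y',(x>.01)&(x<.055)&(y<-.03)&(y>-.06)&(z>.045)&(z<.06),1)
    st('guard x',(abs(y)<.04)&(x<.02)&(x>-.02)&(z>.035)&(z<.06),0)
    st('endwall x',(abs(y)<.04)&(x<.21)&(x>.18)&(z>.018)&(z<.03),0)
    st('bar x',(abs(y)<.03)&(x<.26)&(x>.22)&(z>.005)&(z<.035),0)
    if nm=='scene': st('cam','x'and(x<1e9)&False,0)
box=lambda s,z0,z1:(lambda q:cv2.minAreaRect((q[(q[:,2]>z0)&(q[:,2]<z1),:2]*1000).astype(np.float32)))(s.reshape(-1,3))
a=np.vstack([cv2.resize(im[200:280,275:475],(640,256)),cv2.resize(im2[130:220,230:370],(480,308)) if 0 else cv2.resize(im2[130:230,230:430],(640,320))])
cv2.imwrite('pics/c3.png',a[:,:,::-1])
E
```

```text
[-2.66623205e+00  1.57006767e-03  7.18885399e-02] [-2.68159265e+00 -2.22044605e-16  7.15584993e-02]
12.9
top floor z 895 [-5.5 -3.8 -1.3  1.   2.5]
top floor z near 430 [-5.3 -3.6 -1.1  1.4  2.8]
top floor z far 349 [-5.3 -3.7 -1.3  0.9  1.9]
top L wall top y 53 [44.8 44.9 46.1 47.4 47.9]
top R wall top y 55 [-47.9 -47.8 -46.6 -45.1 -44.9]
top L hi top y 26 [44.4 44.5 45.5 47.2 47.3]
top R hi top y 25 [-48.3 -48.  -47.1 -45.5 -45.5]
top guard x 197 [-2.2 -0.3  1.6  3.   3.7]
top endwall x 89 [191.4 192.5 194.4 196.7 203.4]
top bar x 145 [234.6 236.5 242.  246.  247. ]
scene floor z 597 [-3.9 -2.9 -1.   0.9  2.3]
scene floor z near 296 [-4.5 -2.9 -1.1  0.7  2.2]
scene floor z far 225 [-3.8 -2.8 -1.   0.8  2.4]
scene L wall top y 95 [42.4 43.3 45.4 47.7 49.5]
scene R wall top y 107 [-52.1 -51.5 -49.7 -47.2 -46. ]
scene L hi top y 62 [42.2 42.9 44.9 46.7 48.3]
scene R hi top y 67 [-52.3 -51.9 -50.1 -47.7 -45.9]
scene guard x 75 [2.4 4.5 5.2 5.7 6. ]
scene endwall x 38 [195.  195.5 197.1 201.4 206.2]
scene bar x 94 [237.7 238.5 243.3 248.1 249.1]
scene cam 0
```

View pics/c3.png

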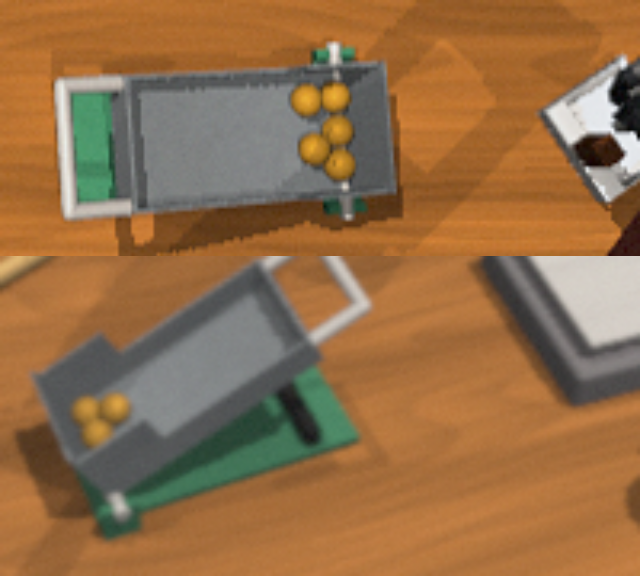

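Top crop: the knobs are in two rows at the guard, around (335,130). The tray angle fits 0.45 and the tray sits about 3.5 mm further along. I apply that correction and pick up the scoop.

```bash
cat >> h.py <<'E'
HINGE=HINGE+tray_R(.45).apply([.0035,-.001,-.0012])
E
python3 - <<'E'
from h import *
p,o=scoop_tcp(SP,R.from_euler('z',SY))
print(move_l(p,feed=.12,max_force=12))
gripper_to(0.0,120); s=observe(); print('open',s['opening'],s['grasp_force'],np.round(s['ft_force'],1))
move_l(p+[0,0,.2],feed=.2); s=observe(); print(s['opening'],np.round(s['ft_force'],1),np.round(s['torque'],2),s['time_s'])
p,o=scoop_in_tray(.10,.10,0); movep(p,o); s=observe(); print(np.round(s['ft_force'],1),s['time_s'])
T=R.from_euler('xyz',s['tcp_rot']); r=T*F.inv(); org=np.array(s['eef_pos'])-r.apply([.033,0,.058])
for n in('top','scene'):
    im,d,W=grab(n,n+'3.png'); P=W.reshape(-1,3); L=r.inv().apply(P-org); np.savez(n+'3.npz',im=im,W=W)
    x,y,z=L.T
    m=(x>-.06)&(x<.02)&(abs(y)<.035)&(abs(z)<.012); print(n,'floor',m.sum(),np.round(np.percentile(x[m],[0.5,2,50])*1e3,1) if m.sum()>9 else'', np.round(np.polyfit(x[m],z[m],1),4) if m.sum()>9 else'')
    m=(x>-.03)&(x<.02)&(abs(y)<.055)&(abs(y)>.03)&(z>.018)&(z<.04)
    for sg in(1,-1):
        k=m&(y*sg>0); print('wall',sg,k.sum(),np.round(np.percentile(y[k],[5,50,95])*1e3,1) if k.sum()>5 else'',np.round(np.percentile(z[k],[95])*1e3,1) if k.sum()>5 else'')
cv2.imwrite('pics/c4.png',np.hstack([cv2.resize(cv2.imread('pics/top3.png')[170:290,270:470],(400,240)),cv2.resize(cv2.imread('pics/scene3.png')[80:230,180:380],(400,300))[:240]]))
E
```

```text
False
open 0.02037216398220091 117.31617093086243 [-0.2  1.7  5.8]
0.020277886811628322 [ 0.7  1.3 -3.4] [ 0.02 -0.01  0.04] 15.6417
[-0.5 -0.1 -2.6] 16.7
top floor 136 [-37.3 -34.5  -3.3] [0.0074 0.0009]
wall 1 7 [40.7 40.8 41.1] [31.2]
wall -1 7 [-39.4 -39.3 -39.2] [28.7]
scene floor 396 [-39.2 -38.4  -9.9] [0.0075 0.0012]
wall 1 86 [38.9 40.9 42.7] [29.7]
wall -1 94 [-44.6 -42.7 -40.7] [30.8]
```

View pics/c4.png

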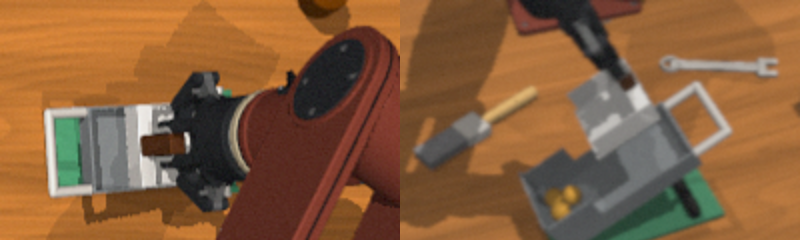

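The scoop is held true (nose about 2 mm back of nominal, lateral error under 1 mm). Next I touch down on the floor and slide down to the guard.

```bash
cat >> h.py <<'E'
def scoop_state(t=.45):   # nose position in tray (x,y,z above floor) and nose-up angle
    s=observe(); r=R.from_euler('xyz',s['tcp_rot'])*F.inv(); org=np.array(s['eef_pos'])-r.apply([.033,0,.058])
    n=tray_R(t).inv().apply(org+r.apply([-.042,0,0])-HINGE)-[0,0,.003]
    rel=(tray_R(t).inv()*r).as_rotvec()
    return np.round(n*1e3,1).tolist(),np.round(rel,3).tolist(),'F',np.round(tray_R(t).inv().apply(s['ft_force']),1).tolist(),round(s['time_s'],1)
E
python3 - <<'E'
from h import *
TH=-.03
p,o=scoop_in_tray(.09,.02,TH); move_l(p,feed=.15,rotation=o); print(scoop_state())
p,o=scoop_in_tray(.09,-.004,TH); print(move_l(p,feed=.02,max_force=4)); n,*_=st=scoop_state(); print(st)
nz=n[2]/1e3-.0005
for x in (.06,.04,.02,.01,.004,-.004):
    p,o=scoop_in_tray(x,nz,TH); h=move_l(p,feed=.04,max_force=14); print(x,h,scoop_state())
    if h: break
im,d,W=grab('scene','s4.png'); np.savez('s4.npz',im=im,W=W)
im2,d,W=grab('top','t4.png')
cv2.imwrite('pics/c5.png',np.hstack([cv2.resize(im[110:230,200:360],(400,300)),cv2.resize(im2[180:300,270:430],(400,300))])[:,:,::-1])
E
```

```text
([89.9, -0.5, 20.8], [-0.001, -0.03, 0.0], 'F', [-1.0, 0.1, -2.0], 17.5)
True
([90.0, 0.0, 0.3], [0.0, -0.03, 0.0], 'F', [1.3, -0.5, 4.6], 18.4)
0.06 False ([59.6, -0.2, 0.2], [0.001, -0.03, -0.001], 'F', [0.2, 0.5, 5.1], 19.3)
0.04 False ([40.0, -0.2, 0.2], [0.001, -0.031, -0.001], 'F', [1.6, -0.8, 5.4], 19.9)
0.02 False ([20.0, -0.3, 0.2], [0.001, -0.031, -0.001], 'F', [1.0, -0.1, 5.9], 20.6)
0.01 True ([14.4, -0.6, 0.4], [0.001, -0.035, 0.0], 'F', [2.5, -0.4, 2.9], 20.9)
```

View pics/c5.png

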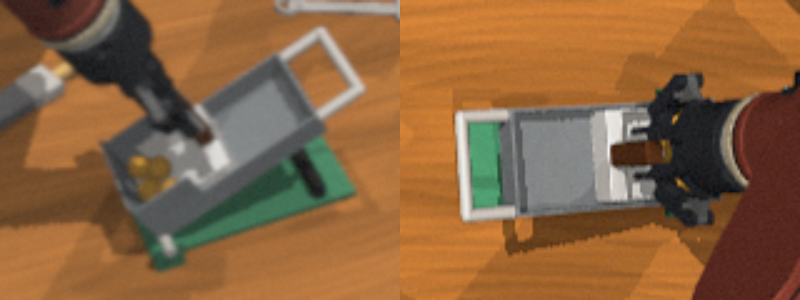

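The nose has reached the front row of knobs and the second row is already on the scoop. I continue pushing in small steps.

```bash
python3 - <<'E'
from h import *
for x,y in ((.010,0),(.006,.0),(.002,0),(-.002,0),(-.005,0)):
    p,o=scoop_in_tray(x,.0002,-.03,y=y); h=move_l(p,feed=.03,max_force=20); print(x,h,scoop_state(),observe()['opening'])
im,d,W=grab('scene','s5.png')
cv2.imwrite('pics/c6.png',cv2.resize(im[130:220,220:320],(600,540),interpolation=cv2.INTER_CUBIC)[:,:,::-1])
E
```

```text
0.01 True ([13.9, -0.7, 0.4], [0.0, -0.04, 0.002], 'F', [3.0, 1.0, 4.3], 21.2) 0.020413916951461157
0.006 True ([13.3, -0.8, 0.4], [-0.0, -0.046, 0.002], 'F', [3.0, 1.0, 3.5], 21.4) 0.020799931604771255
0.002 False ([3.5, -1.3, 0.3], [-0.002, -0.045, 0.004], 'F', [5.2, -1.3, 9.0], 21.9) 0.020606107319918767
-0.002 False ([-0.5, -1.3, 0.3], [-0.002, -0.045, 0.004], 'F', [5.3, -2.7, 7.7], 22.2) 0.020686257550453207
-0.005 False ([-1.5, -1.4, 0.5], [-0.002, -0.048, 0.004], 'F', [12.7, -0.5, 12.2], 22.4) 0.02066868918629704
```

View pics/c6.png

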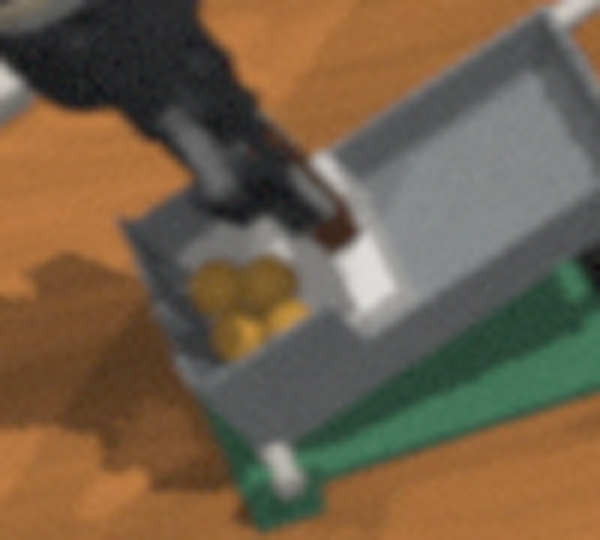

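The nose is at the guard with all knobs above the scoop floor (pile around (250,310)). Next I roll the scoop nose-up along the guard, then lift.

```bash
python3 - <<'E'
from h import *
for th in np.arange(.04,.661,.0775):
    p,o=scoop_in_tray(.001,.084*np.sin(th)+.003,th)
    h=move_l(p,feed=.05,rotation=o,max_force=25); print(round(th,2),h,scoop_state())
    if h: break
else:
    hold(.4)
    im,d,W=grab('scene','s6.png')
    cv2.imwrite('pics/c7.png',cv2.resize(im[110:220,200:330],(650,550),interpolation=cv2.INTER_CUBIC)[:,:,::-1])
E
```

```text
0.04 False ([1.8, 0.8, 4.9], [0.002, 0.038, 0.001], 'F', [-1.0, -1.0, -5.7], 22.8)
0.12 False ([1.3, 0.4, 12.0], [0.001, 0.116, 0.001], 'F', [-0.7, 1.1, -4.8], 23.1)
0.19 False ([1.2, 0.2, 18.7], [0.001, 0.193, 0.001], 'F', [-1.3, -0.5, -5.0], 23.3)
0.27 False ([1.2, 0.1, 25.1], [0.001, 0.27, 0.001], 'F', [-1.4, -0.1, -5.8], 23.6)
0.35 False ([1.3, 0.1, 31.3], [0.001, 0.348, 0.001], 'F', [-1.9, -0.0, -4.4], 23.8)
0.43 False ([1.2, 0.1, 37.2], [0.001, 0.425, 0.001], 'F', [-1.8, 0.1, -5.0], 24.1)
0.5 False ([1.3, 0.1, 42.9], [0.001, 0.502, 0.001], 'F', [-2.9, 0.9, -3.8], 24.3)
0.58 False ([1.3, 0.2, 48.4], [0.001, 0.579, 0.001], 'F', [-2.7, -0.1, -4.4], 24.6)
0.66 False ([1.3, 0.3, 53.5], [0.002, 0.656, 0.001], 'F', [-2.8, -1.3, -5.0], 24.8)
```

View pics/c7.png

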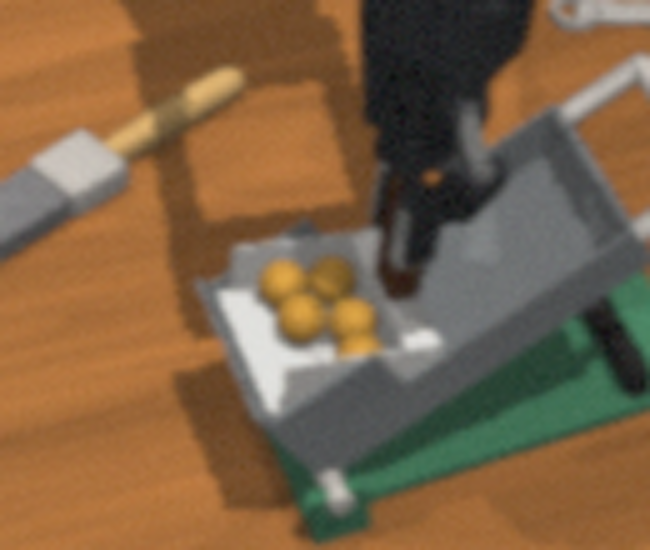

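All five knobs have rolled back into the scoop (around (320,310)). Next I lift and carry it to the scale.

```bash
python3 - <<'E'
from h import *
s=observe(); p=np.array(s['eef_pos']); move_l(p+[0,0,.14],feed=.12); hold(.2)
r=lambda tilt,yw=91:R.from_euler('z',np.deg2rad(yw))*R.from_euler('y',tilt)
p=np.array(observe()['eef_pos'])
o0=rpy(r(.3,94.1)*F); move_l(p,feed=.05,rotation=o0) if 0 else move_l(p+[0,.02,.02],feed=.06,rotation=o0)
hold(.2)
tp,to=scoop_tcp(PAN+[0,0,.12],r(.3)); move_l(tp,feed=.16,rotation=to)
s=observe(); print(np.round(s['eef_pos'],3),tp,np.round(s['ft_force'],1),s['time_s'])
tp,to=scoop_tcp(PAN+[0,0,.05],r(.2)); move_l(tp,feed=.1,rotation=to)
for a,z in((.1,.03),(.03,.015),(0,.012)):
    tp,to=scoop_tcp(PAN+[0,0,z],r(a)); move_l(tp,feed=.04,rotation=to)
im,d,W=grab('scene','s7.png')
q=r(0).inv().apply(W.reshape(-1,3)-PAN); m=(abs(q[:,1])<.03)&(q[:,0]<.02)&(q[:,0]>-.05)
im2,_,_=grab('top','t7.png')
cv2.imwrite('pics/c8.png',np.hstack([cv2.resize(im[50:200,350:500],(400,400)),cv2.resize(im2[180:310,120:250],(400,400))])[:,:,::-1])
print(observe()['time_s'])
E
```

```text
[0.481 0.392 0.226] [0.48065066 0.39215886 0.22565735] [ 0.6 -0.1 -5.9] 30.6167
32.8167
```

View pics/c8.png

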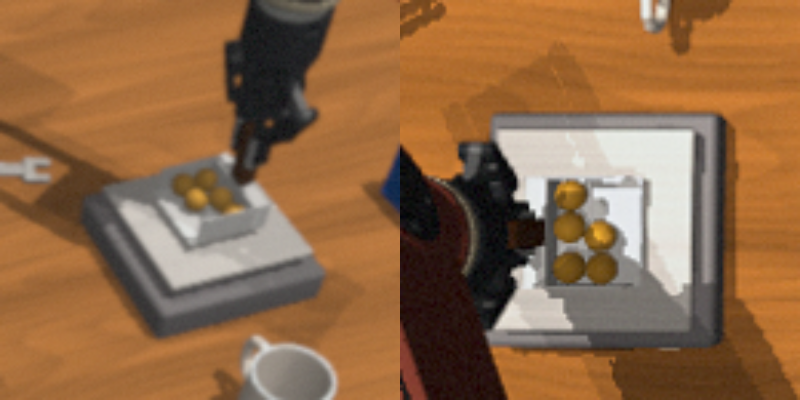

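All five knobs are in the scoop and it is centred over the pan. I set it down and release.

```bash
python3 - <<'E'
from h import *
r=R.from_euler('z',np.deg2rad(91))
tp,to=scoop_tcp(PAN+[0,0,-.006],r); print(move_l(tp,feed=.015,max_force=5),observe()['eef_pos'][2]-.058)
hold(.3); gripper_to(.05,20); hold(.3)
p=np.array(observe()['eef_pos']); move_l(p+[0,0,.06],feed=.08); move_l(p+[0,0,.16],feed=.2)
movep([.40,-.05,.35],to); hold(.5)
im,d,W=grab('scene','s8.png'); im2,_,W2=grab('top','t8.png')
for w in(W,W2):
    L=r.inv().apply(w.reshape(-1,3)-PAN)
    m=(abs(L[:,0])<.05)&(abs(L[:,1])<.05)&(L[:,2]>.022)&(L[:,2]<.038); q=L[m]; rc=cv2.minAreaRect((q[:,:2]*1e3).astype(np.float32)); print(rc)
    L=tray_R(.45).inv().apply(w.reshape(-1,3)-HINGE); m=(L[:,0]>.06)&(L[:,0]<.18)&(abs(L[:,1])<.035)&(abs(L[:,2])<.02); print(np.polyfit(L[m,0],L[m,2],1))
cv2.imwrite('pics/c9.png',np.hstack([cv2.resize(im[50:200,350:500],(400,400)),cv2.resize(im2[180:310,120:250],(400,400))])[:,:,::-1])
print(observe()['time_s'])
E
```

```text
True 0.06116024755389118
((4.476997375488281, -0.8907966613769531), (89.487060546875, 78.3774642944336), 89.88136291503906)
[0.00134041 0.00293772]
((3.1209754943847656, -0.090301513671875), (83.67766571044922, 80.46650695800781), 89.74500274658203)
[-0.00244346  0.0032934 ]
38.3333
```

View pics/c9.png

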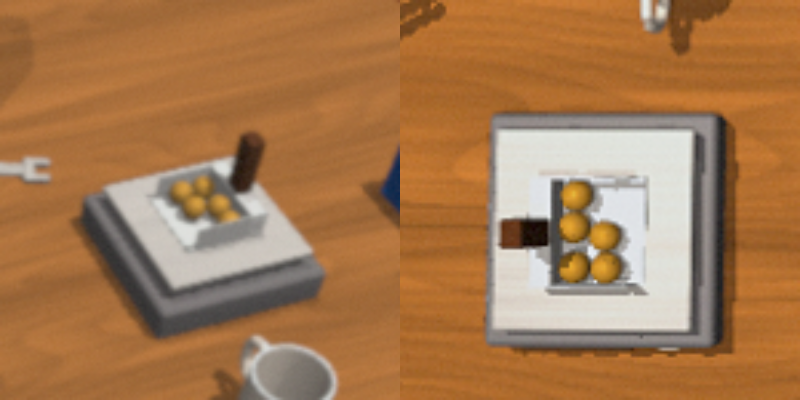

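The scoop stands flat in the middle of the pan with all five knobs inside, the tray is still tipped, and the arm is clear. I hand the job in.

```bash
python3 -c "
from plant import *
print(job_done())"
```

```text
the job is handed in; nothing more can be done
None
```

The job is handed in: all five knobs are in the scoop, which stands flat in the middle of the scale's pan, the tray is still tipped at its stop, and the arm is clear; the hand-in gave no verdict.

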